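# Lean the picture on its stand and latch it

### The job

Take the framed picture (the longer and taller of the two small boards in the rack) and lean it centred on the wooden display stand, its foot behind the low front lip and its picture facing out to the front. Then swing the stand's latch handle round, up over its cam, until it drops into the low notch and its tongue bars the front of the picture. Let go of everything, and leave the other things on the desk where they are.

Things in the scene. Friction and masses are not known exactly. Their poses are not given: they have to be found in the camera images.
- frame: framed picture, dark wood rim, loose, 150 mm long (its y) x 12 thick (x) x 100 tall (z), 0.13 to 0.25 kg, a solid block. Origin at the centre of its underside; the picture is on its -x face. Starts upright in one of the rack's two slots, underside 8 mm over the desk, picture roughly towards the robot. Can be pinched across its 12 mm thickness at the top edge.
- panel: smaller cork panel with a dark wood rim, 110 mm long (y) x 12 thick (x) x 85 tall (z), upright in the rack's other slot; leave it there. Origin at the centre of its underside.
- rack: dark steel rack, fixed, base 126 (x) x 120 (y) x 8 mm, origin under its centre. Two slots run along its y at x = -30 mm and x = +30 mm, each 16 mm wide between plates that reach 52 mm over the desk; the boards stand on the base, their axes parallel to the rack's.
- stand: wooden display stand, fixed. Origin on the desk under its centre, front = -x (to the robot). Base plate 12 mm thick, x -70..60, y -120..115 mm. Backrest y -20..90 mm, 8 mm thick: its front face starts at x = +10 mm on the base plate and leans back (to +x) 15 degrees; top edge 72 mm over the desk. Front lip x -16..-10, y -35..105 mm, top 20 mm over the desk.
- stand_seat (a point): middle of the 20 mm wide trough between lip and backrest, on the base plate's top, at stand x = 0, y = +35, z = 12 mm (axes as the stand's): the centre of the picture's underside belongs here; the picture (its y along the stand's y) then leans back on the backrest at 15 to 22 degrees.
- spindle (a point): foot of the latch's vertical spindle, at stand x = -18, y = -85, z = 12 mm (axes as the stand's).
- latch_knob (a point): centre of the top of the upright black knob on the end of the latch lever: 80 mm from the spindle axis, 98 mm over the desk at the start. The knob is a cylinder 16 mm in diameter, 34 mm tall above the lever (14 mm wide, its top 64 mm over the desk). It can be pushed sideways from any side; it takes about 1 to 4 N.
- tongue_tip (a point): outer end of the latch's tongue, 86 mm from the spindle axis, 39 mm over the desk at the start; the tongue is a 12 mm wide, 10 mm thick bar at a right angle to the lever. It points to the stand's front (-x) at handle angle 0 and along +y, across the front of the picture, at 1.6.
- latch (a joint): turning angle of the latch about the spindle, rad, growing clockwise seen from above, 0 to 1.63; starts at 0 to 0.3. At 0 the lever points to the stand's -y, at 1.57 to its -x. It stays where left, but may slip back on the ramp. The cam lifts it 8 mm between 0.45 and 1.13 and holds it up to 1.37; it falls into the notch at about 1.53 to 1.63.
- latch_lift (a joint): height of the latch handle, m: about 0 (to -0.001) at the start, about +0.008 on top of the cam, about -0.003 once dropped in the notch (a spring presses it down with 5 to 8 N).
- glue_stick: upright glue stick, 25 mm in diameter, 85 mm tall, standing on the desk close in front of the stand's left half; bystander. Origin under its centre.
- lip_tin: round tin, 41 mm in diameter, 16 mm high, on the desk close in front of the rack; bystander. Origin under its centre.
- mug: mug 86 x 123 x 90 mm behind the stand and rack; bystander. Origin under its centre.

How it is judged (in metres and radians):
On the way, in this order (a step that is already met when the one before it is completed fails the run):
1. the picture leans on the stand, foot behind the lip, released (x of frame in the frame of stand_seat between -0.009 and 0.009 m and z of frame in the frame of stand_seat below 0.006 m and y of frame in the frame of stand_seat between -0.018 and 0.018 m and angle between frame's own z axis and vertical between 0.2 and 0.45 rad and contact force between the fingers and frame below 0.1 N), for 0.3 s.
2. the latch handle rides up over its cam (value of joint latch_lift above 0.006 m).
3. the latch handle has dropped into the low notch (value of joint latch above 1.45 rad and value of joint latch_lift below -0.002 m), for 0.2 s.
At the end, for the whole second after the job is handed in: The picture, face to the front, stands in the trough (foot centre within 18 mm sideways, 9 mm fore and aft of the seat), leaning back 0.2 to 0.45 rad, parallel to the stand within 0.12 rad and at rest; the latch is past 1.45 rad and dropped (lift under -2 mm) (all of step 3 and x of frame in the frame of stand_seat between -0.009 and 0.009 m and z of frame in the frame of stand_seat below 0.006 m and y of frame in the frame of stand_seat between -0.018 and 0.018 m and angle between frame's own z axis and vertical between 0.2 and 0.45 rad and angle between frame's own x axis and vertical above 1.7 rad and angle between the y axis of frame and the y axis of stand, either way round below 0.12 rad and linear speed of frame below 0.02 m/s); the robot touches nothing.
It fails at once if the other panel was pulled out or pushed about (distance of panel from where it was at the start of the episode above 0.03 m).
It fails at once if a bystander was knocked away (distance of any of glue_stick, lip_tin, mug from where it was at the start of the episode above 0.03 m or angle between glue_stick's own z axis and vertical above 0.5 rad).
It also fails if it takes over 58 s, if anything falls off the work surface, if the arm or the gripper's body presses on something with over 40 N, if the wrist force passes 120 N, or if a joint passes its speed limit or range.

### The arm

A 7-joint arm with a two-finger parallel gripper is mounted at the origin on a cart in front of the work surface, level with it; the furniture and walls round the work are solid. World frame = base frame: x ahead of the robot, y to its left, z up, the work surface at z = 0. Lengths are in m, angles in degrees, forces in N, time in s.
With the tool pointing down it reaches from about 0.425 to 0.925 m from the base axis. Payload 6.8 kg.
Tool frame: the origin (TCP) lies at the very end of the fingers, on their centre line; the grasp point (between the pads) lies bot.grip_point_offset behind it (bot.grip_point_offset is the distance from the TCP to the grasp point, in m); z points along the fingers, y is the direction in which the jaws open and shut (so a half turn about z gives the same grasp; the last joint's range is limited). The gripper opens to 85 mm and grips with 20 to 120 N. Pads are 22 mm wide; open, the fingers measure 114 mm over their backs; the gripper's body (76 mm by 85 mm) begins 54 mm behind the grasp point. The pads swing forward as they close: fully open they stand 13 mm farther back than shut.
Start: joints at [-79.246, 27.33, 1.283, 89.118, -0.659, 63.558, -4.761], TCP at [0.197, 0.646, 0.231] pointing down, gripper open.
Joint ranges: [-169.35, 169.35], [-19.33, 120.38], [-80.79, 83.38], [13.8, 139.57], [-78.32, 258.32], [9.67, 109.79], [-169.56, 169.56]. Speed limits (degrees/s): [136.94, 136.94, 180, 180, 180, 180, 180].

### API

Orientations are given as [roll, pitch, yaw] about the fixed x, y, z axes, in that order (R = Rz(yaw) Ry(pitch) Rx(roll)).
In Python, from rig import bot, imaging gives the robot as it stands. The module is installed in compiled form; this text tells all that it offers.
- The arm moves only by the shell command python3 -m jog 'ROWS' [FORCE]. ROWS is a JSON object of lists of equal length, an entry for each row: "offset": the shift along the tool's x, y, z in mm, a list of three; "turn": the turn about the tool's z in rad; "fingers": the closure in counts, from 0 (fully open) to 255 (shut). A call has 1 to 10 rows; each row shifts and turns the commanded pose from where the row before left it, along the tool's axes as they then stand; what a row does not reach is not made up. A row lasts 1/8 s, in which the tool goes at most 62.5 mm and 10.7 degrees, less where a joint would pass 70% of its speed; a pose out of reach is approached as far as the arm can. A call with a gripper value outside its range is refused whole. The fingers move at their own pace and stop on an object; FORCE is the grip in N (left out, the last holds). Time passes only in rows, so rows that do not move let the fingers close. It gives the time, the measured TCP pose, the force and the opening at its end, in the units of the state.
- bot.read_state(): the state, without advancing time (a new reading comes with each control period).
- imaging.camera(name): name is "side" or "top" or "wrist"; returns a dict with "frame" (384x512x3 uint8, red, green, blue), "depth" (384x512 float32, m along the optical axis (not along the pixel's ray), 0 where there is no reading), "fx", "fy", "cx", "cy" (pixels), "rvec" (rotation vector, rad) and "tvec" (3), from world to camera coordinates, as OpenCV has them; the wrist camera has in their place "mount" (4x4, takes a point from camera to tool coordinates, whose origin is the TCP and whose axes are the flange's). Camera axes: x right, y down, z forward; pixel columns grow to the right and rows downward; lengths in m; the calibration is good to about 2 mm. A picture is of the moment at which its call begins: read the wrist's pose just before it.
- bot.sign_off(): hands the job in, once; it reports no verdict.
The state is a dict: "t": time; "qpos": joint angles; "qvel": joint speeds; "joint_efforts": joint torques, N m; "ee_pos": TCP position; "orientation": TCP orientation; "force": force on the tool from outside, world axes, zero at the start; "torque": the same for the moment, N m; "grip_width": opening from 0.0 (shut) to 1.0 (fully open).
Only numpy, scipy, OpenCV 4.12 (cv2) and the standard library are available. Lean on these libraries where they do the work, as an engineer would, in place of code of your own. Each camera call takes 0.05 s, during which the arm holds its last target. There are 200 camera calls.

## Working session

There is one attempt and no reset: what is moved stays moved. The work goes in short steps, Python scripts to look and compute and a shell command to move; the robot and the scene stay as the last step left them, time stands still between calls to the robot, and variables do not carry over. Pictures are saved under pics/ and viewed, about 8 in all and at most 12, crops included, and the job is handed in when it is done.

```bash
mkdir -p pics
cat > h.py <<'E'
import numpy as np,cv2
from rig import bot,imaging
from scipy.spatial.transform import Rotation as R
def cloud(name):
    s=bot.read_state(); c=imaging.camera(name); d=c['depth']
    v,u=np.mgrid[:384,:512]
    P=np.stack([(u-c['cx'])/c['fx']*d,(v-c['cy'])/c['fy']*d,d],-1)
    if 'mount' in c:
        M=np.array(c['mount']); P=P@M[:3,:3].T+M[:3,3]
        T=R.from_euler('xyz',s['orientation'],degrees=True).as_matrix()
        W=P@T.T+np.array(s['ee_pos'])
    else:
        T=cv2.Rodrigues(np.array(c['rvec'],float))[0]; W=(P-np.array(c['tvec']).ravel())@T
    W[d==0]=np.nan
    return c['frame'],W,c
def save(n,im): cv2.imwrite('pics/'+n,im[...,::-1])
E
python3 - <<'E'
from h import *
print(bot.read_state(),bot.grip_point_offset)
ims=[]
for n in('top','side'):
    f,W,c=cloud(n);np.save(n+'.npy',W);ims.append(f);cv2.imwrite(n+'.png',f[...,::-1]);
    print(n,c['rvec'],c['tvec'],c['fx'])
save('a.png',cv2.resize(np.vstack(ims),(400*1,600)) if 0 else ims[0]);save('b.png',ims[1])
E
```

```text
{'t': 0.0, 'qpos': array([-79.24562492,  27.37686985,   1.27922905,  89.17854282,
        -0.65813344,  63.55722863,  -4.76121653]), 'qvel': array([-0.01021714, -0.04908192, -0.06498848, -0.080749  ,  0.08171794,
       -0.02313184,  0.12113454]), 'joint_efforts': array([-1.09854800e-04, -5.96442819e+01,  1.60793625e+00, -2.81203938e+01,
        1.24320877e-02,  9.09651106e-03,  1.91646950e-05]), 'ee_pos': array([0.19660323, 0.64511444, 0.23031119]), 'orientation': array([-1.79895018e+02,  8.20899213e-03,  1.63054258e+02]), 'force': array([-0.84348535,  0.21424949, -1.23034213]), 'torque': array([-0.00333214,  0.02745259,  0.04103118]), 'grip_width': 0.9962843673430236} 0.0187
top [ 2.12206219 -2.14060915  0.18479507] [0.16447731 0.55921068 1.28792142] 484.7655423098193
side [ 0.08361704 -2.82910594  1.26632721] [ 0.5616481  -0.03281554  1.09777342] 349.57726268432646
```

View pics/a.png

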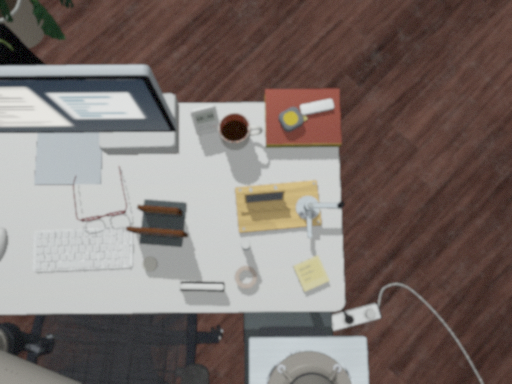

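View pics/b.png

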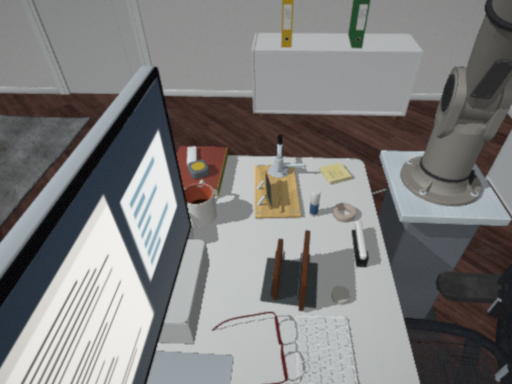

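The top view shows the frame (157,231) in the rack's front slot, with the panel (160,210) behind it. The stand is at (280,205) and the latch hub at (307,207), with its black knob at (340,205). The glue stick is at (246,243) and the tin at (151,264). The side view agrees with this. Next I'll measure from the depth images.

Run:
```python
from h import *
T=np.load('top.npy');S=np.load('side.npy')
def g(W,u,v): return np.round(W[v,u],3)
for n,p in dict(frameL=(130,230),frameR=(185,234),panel=(160,210),stand=(250,222),hub=(307,207),knob=(340,205),glue=(246,243),tin=(151,264),desk=(220,270)).items(): print('top',n,g(T,*p))
for n,p in dict(frametop=(306,236),frametop2=(305,300),knob=(280,138),hub=(279,165),glue=(315,200),desk=(330,230)).items(): print('side',n,g(S,*p))
def rect(W,m,n):
    Q=W[m][:,:2].astype(np.float32)
    if len(Q)<5: print(n,'few');return
    r=cv2.minAreaRect(Q*1000);print(n,len(Q),np.round(r[0],0),np.round(r[1],0),round(r[2],1),'z',np.round(np.nanpercentile(W[m][:,2],[5,50,95]),3), 'PCA', np.round(np.degrees(np.arctan2(*np.linalg.svd(Q-Q.mean(0),full_matrices=False)[2][0][::-1])),1),'med',np.round(np.median(Q,0),3))
fl=g(T,157,231)
for nm,W in(('top',T),('side',S)):
    hi=(W[...,2]>0.085)&(W[...,2]<0.125)
    box=lambda c,r:(abs(W[...,0]-c[0])<r)&(abs(W[...,1]-c[1])<r)
    cf=T[231,157];cp=T[210,160]
    rect(W,hi&box(cf,.1)&(abs(W[...,0]-cf[0])<.03)&(W[...,2]>.1),nm+' frame')
    rect(W,hi&box(cp,.1)&(abs(W[...,0]-cp[0])<.03),nm+' panel')
    cs=T[205,280]
    rect(W,(W[...,2]>.006)&(W[...,2]<.018)&box(cs,.17),nm+' standbase')
    rect(W,(W[...,2]>.066)&(W[...,2]<.078)&box(T[197,265],.08),nm+' backtop')
    rect(W,(W[...,2]>.09)&(W[...,2]<.11)&box(T[205,340],.06),nm+' knob')
```

```text
top frameL [0.437 0.467 0.105]
top frameR [0.429 0.33  0.059]
top panel [0.49  0.392 0.093]
top stand [0.464 0.154 0.008]
top hub [0.498 0.    0.063]
top knob [ 0.499 -0.083  0.094]
top glue [0.402 0.166 0.083]
top tin [0.35  0.428 0.016]
top desk [0.333 0.239 0.003]
side frametop [0.434 0.345 0.108]
side frametop2 [0.436 0.474 0.053]
side knob [ 0.502 -0.081  0.091]
side hub [0.502 0.002 0.045]
side glue [0.401 0.179 0.065]
side desk [0.357 0.226 0.   ]
top frame 278 [436. 403.] [149.  12.] 84.8 z [0.103 0.108 0.112] PCA -95.0 med [0.436 0.404]
top panel 194 [496. 399.] [109.  12.] 84.8 z [0.088 0.093 0.097] PCA -95.0 med [0.495 0.398]
top standbase 3297 [512.  71.] [334. 341.] 89.5 z [0.007 0.012 0.017] PCA 82.1 med [0.499 0.069]
top backtop 148 [541. 117.] [ 11. 107.] 5.5 z [0.067 0.071 0.075] PCA 95.0 med [0.54  0.118]
top knob 29 [503. -85.] [14. 14.] 60.2 z [0.092 0.096 0.1  ] PCA -73.9 med [ 0.503 -0.085]
side frame 329 [435. 403.] [150.  12.] 85.0 z [0.106 0.108 0.11 ] PCA 84.9 med [0.436 0.414]
side panel 235 [495. 398.] [110.  12.] 85.1 z [0.09  0.093 0.095] PCA 84.9 med [0.495 0.405]
side standbase 1984 [511.  70.] [339. 302.] 0.1 z [0.009 0.012 0.015] PCA 81.2 med [0.501 0.096]
side backtop 84 [539. 115.] [  8. 110.] 3.3 z [0.067 0.071 0.073] PCA 94.4 med [0.539 0.126]
side knob 16 [502. -86.] [13. 11.] 2.0 z [0.091 0.095 0.098] PCA 159.7 med [ 0.502 -0.084]
```

```bash
python3 -m jog '{"offset":[[0,0,0],[0,0,0],[0,0,0],[0,0,0],[0,0,0],[0,0,0],[0,0,0],[0,0,0]],"turn":[0.17,0.17,0.17,0.17,0.17,0.17,0.17,0.172],"fingers":[0,0,0,0,130,130,130,130]}' 30
python3 -m jog '{"offset":[[-36,43,0],[-36,43,0],[-36,43,0],[-36,43,0],[-36,43,0],[-36,43,0],[0,0,0],[0,0,0]],"turn":[0,0,0,0,0,0,0,0],"fingers":[130,130,130,130,130,130,130,130]}'
python3 - <<'E'
from h import *
f,W,c=cloud('wrist');s=bot.read_state();print(s['ee_pos'],s['orientation'],s['grip_width'],s['qpos'].round(0))
np.save('w1.npy',W);save('c.png',f)
m=(abs(W[...,2]-.108)<.006)&(abs(W[...,0]-.436)<.03)
Q=W[m][:,:2].astype(np.float32)*1000;print(len(Q),cv2.minAreaRect(Q),np.median(W[m],0))
# stand by colour in top view
import h
f,W,c=cloud('top');hsv=cv2.cvtColor(f,cv2.COLOR_RGB2HSV)
m=(hsv[...,1]>90)&(hsv[...,0]>12)&(hsv[...,0]<32)&(W[...,2]>.004)&(W[...,2]<.02)&(W[...,0]>.4)&(W[...,0]<.62)&(W[...,1]>-.1)&(W[...,1]<.25)
Q=W[m][:,:2].astype(np.float32)*1000;print(len(Q),cv2.minAreaRect(Q))
E
```

```text
t: 1.1
ee_pos: [0.1966, 0.6454, 0.2307]
orientation: [-180.0, 0.1, 84.7]
force: [0.0, 0.5, -1.0]
grip_width: 0.487
t: 2.1
ee_pos: [0.4345, 0.4084, 0.231]
orientation: [-180.0, -0.0, 85.0]
force: [-1.0, 0.4, 0.7]
grip_width: 0.493
[0.43378304 0.40920512 0.23093452] [-1.79939231e+02 -2.42521517e-03  8.51183264e+01] 0.48956058977749695 [-67.  21.  23. 102. -10.  60. -45.]
2318 ((437.6646423339844, 402.89788818359375), (149.62100219726562, 11.861961364746094), 85.2817153930664) [0.43816277 0.4132813  0.10729864]
1767 ((508.6336669921875, 75.54957580566406), (119.90239715576172, 224.13482666015625), 4.851292133331299)
```

View pics/c.png

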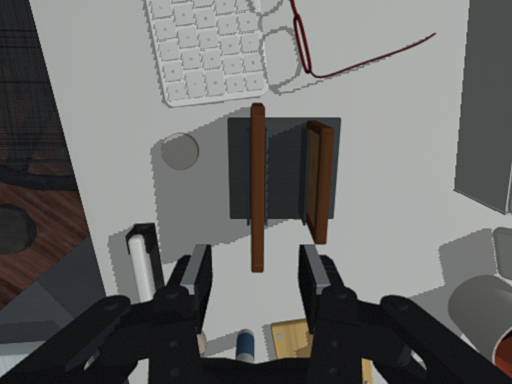

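The wrist view shows the jaws straddling the frame's line. The frame top runs from (258,105) to (258,270), with the panel at (318,185). The three cameras agree on the frame to 2 mm, and the stand pose from its base agrees with the one from the backrest. I'll go down and grip.

```bash
python3 -m jog '{"offset":[[-6,3.5,20],[0,0,40],[0,0,40],[0,0,30],[0,0,21],[0,0,0],[0,0,0],[0,0,0],[0,0,0],[0,0,0]],"turn":[0,0,0,0,0,0,0,0,0,0],"fingers":[130,130,130,130,130,130,255,255,255,255]}' 40
python3 -m jog '{"offset":[[0,0,0],[0,0,0],[0,0,-10],[0,0,-20],[0,0,-30],[0,0,-40],[0,0,-20],[0,0,0]],"turn":[0,0,0,0,0,0,0,0],"fingers":[255,255,255,255,255,255,255,255]}'
```

```text
t: 3.45
ee_pos: [0.4383, 0.4028, 0.0815]
orientation: [180.0, -0.1, 85.0]
force: [-0.9, 0.8, 6.5]
grip_width: 0.132
t: 4.45
ee_pos: [0.4389, 0.4021, 0.2021]
orientation: [179.9, -0.2, 85.0]
force: [-0.1, 0.4, -1.2]
grip_width: 0.134
```

```bash
python3 -m jog '{"offset":[[0,0,0],[-35,5.6,0],[-49,7.8,0],[-49,7.8,0],[-49,7.8,0],[-49,7.8,0],[-35,5.6,0],[-28,4,0],[0,0,0],[0,0,0]],"turn":[-0.175,0,0,0,0,0,0,0,0,0],"fingers":[255,255,255,255,255,255,255,255,255,255]}'
python3 - <<'E'
from h import *
f,W,c=cloud('wrist');s=bot.read_state();print(s['ee_pos'],s['orientation'],s['grip_width'],s['qpos'].round(0))
save('d.png',f)
def rect(m,n):
    Q=W[m][:,:2].astype(np.float32)*1000
    if len(Q)>4:print(n,len(Q),cv2.minAreaRect(Q),np.median(W[m],0).round(3))
z=W[...,2]
B=lambda x0,x1,y0,y1:(W[...,0]>x0)&(W[...,0]<x1)&(W[...,1]>y0)&(W[...,1]<y1)
rect((abs(z-.071)<.005)&B(.515,.57,.04,.19),'back')
rect((abs(z-.020)<.003)&B(.47,.51,.02,.2),'lip')
rect((abs(z-.096)<.006)&B(.46,.53,-.11,-.06),'knob')
f,W,c=cloud('top');z=W[...,2]
for lo in (.125,.14,.16):rect((abs(z-lo)<.01)&B(.48,.55,.02,.21),'top frame')
f,W,c=cloud('side');z=W[...,2];rect((z>.12)&(z<.24)&B(.48,.535,.02,.21),'side frame')
for y0 in(.06,.16):
    m=(z>.12)&(z<.2)&B(.48,.535,y0,y0+.02);print(np.nanpercentile(W[m],[2,50,98],axis=0).round(3))
E
```

```text
t: 5.7
ee_pos: [0.5093, 0.1136, 0.1995]
orientation: [-179.9, 0.0, 95.1]
force: [0.1, 0.2, -1.9]
grip_width: 0.129
[0.50942364 0.11409191 0.19964324] [-1.79933917e+02 -4.84774679e-03  9.51246929e+01] 0.1304366049466696 [-42.  16.  27. 113.  -9.  53.  -5.]
back 1264 ((542.1034545898438, 115.75117492675781), (9.551337242126465, 109.27935791015625), 4.6029253005981445) [0.542 0.121 0.07 ]
top frame 6 ((499.2071838378906, 161.01614379882812), (0.906035840511322, 33.37274932861328), 4.1160359382629395) [0.499 0.164 0.134]
top frame 35 ((500.45526123046875, 166.17591857910156), (4.184041500091553, 43.41862106323242), 5.341794013977051) [0.5   0.165 0.138]
top frame 18 ((501.3568115234375, 167.47085571289062), (4.010114669799805, 40.442665100097656), 8.60502815246582) [0.502 0.171 0.164]
side frame 467 ((508.1929626464844, 118.43405151367188), (37.20362091064453, 142.54629516601562), 16.54393768310547) [0.506 0.136 0.217]
[[0.516 0.06  0.136]
 [0.517 0.067 0.137]
 [0.517 0.079 0.154]]
[[0.508 0.178 0.171]
 [0.508 0.179 0.174]
 [0.508 0.179 0.18 ]]
```

View pics/d.png

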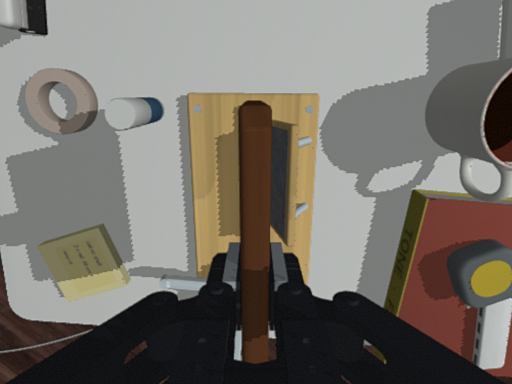

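The wrist view shows the frame over the trough: the frame runs from (256,105) down, with the backrest's dark top along x≈285 behind it. The stand estimates agree to 2 mm, so I'll shift about 1.5 mm back and lower.

```bash
python3 -m jog '{"offset":[[0,1.5,10],[0,0,30],[0,0,30],[0,0,20],[0,0,10],[0,0,0]],"turn":[0,0,0,0,0,0],"fingers":[255,255,255,255,255,255]}'
python3 -m jog '{"offset":[[0,0,3],[0,0,3],[0,0,3],[0,0,3],[0,0,1.5],[0,0,0]],"turn":[0,0,0,0,0,0],"fingers":[255,255,255,255,255,255]}'
```

```text
t: 6.6
ee_pos: [0.5112, 0.1132, 0.0997]
orientation: [-179.9, 0.0, 95.1]
force: [-0.0, 0.5, -1.5]
grip_width: 0.133
t: 7.35
ee_pos: [0.5114, 0.1131, 0.0867]
orientation: [-180.0, 0.0, 95.0]
force: [-0.3, -0.3, -1.7]
grip_width: 0.132
```

```bash
python3 -m jog '{"offset":[[0,0,1],[0,0,0],[0,0,0],[0,0,0],[0,0,0],[0,0,0]],"turn":[0,0,0,0,0,0],"fingers":[255,180,180,180,180,180]}'
python3 -m jog '{"offset":[[0,3,0],[0,3,0],[0,3,0],[0,3,0],[0,3,0],[0,3,0],[0,2,0],[0,2,0],[0,0,0]],"turn":[0,0,0,0,0,0,0,0,0],"fingers":[180,180,180,180,180,180,180,180,180]}'
python3 - <<'E'
from h import *
f,W,c=cloud('side');s=bot.read_state();print(s['ee_pos'],s['force'])
cv2.imwrite('pics/e.png',cv2.resize(f[120:240,220:340,::-1],(600,600),interpolation=cv2.INTER_CUBIC))
E
```

```text
t: 8.1
ee_pos: [0.5116, 0.1131, 0.0858]
orientation: [180.0, 0.0, 95.0]
force: [-0.5, 0.8, -0.4]
grip_width: 0.303
t: 9.22
ee_pos: [0.5336, 0.1151, 0.0858]
orientation: [180.0, -0.0, 95.0]
force: [0.2, -0.8, -0.5]
grip_width: 0.294
[0.53347743 0.11510414 0.08580191] [-0.00759322  0.04786718  0.27833006]
```

View pics/e.png

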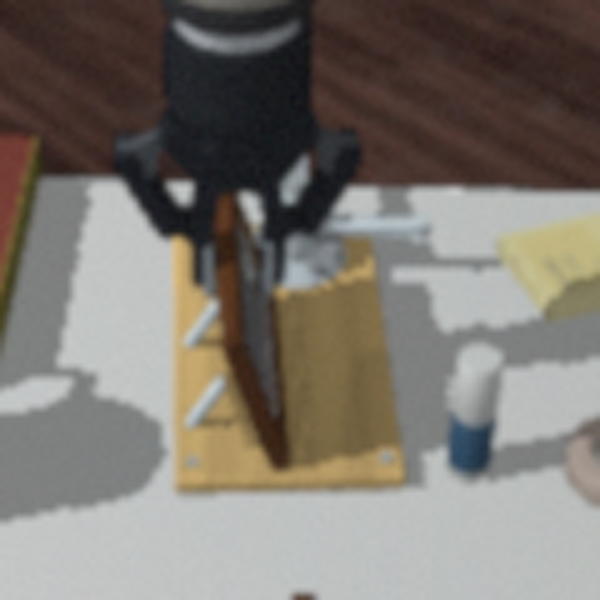

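The enlarged side view shows the frame leaning back, with its top at (225,210) and its foot at (275,460), and with the jaws loose on both sides. I'll open further and rise.

```bash
python3 -m jog '{"offset":[[0,0,0],[0,0,0],[0,0,0],[0,0,-10],[0,0,-20],[0,0,-40],[0,0,-40],[0,0,-20],[0,0,0]],"turn":[0,0,0,0,0,0,0,0,0],"fingers":[110,110,110,110,110,110,110,110,110]}'
python3 - <<'E'
from h import *
s=bot.read_state();print(s['ee_pos'],s['orientation'],s['grip_width'])
o=np.array([.5135,.0785]);a=np.radians(5);Rm=np.array([[np.cos(a),-np.sin(a)],[np.sin(a),np.cos(a)]])
ims=[]
for n in('top','side','wrist'):
    f,W,c=cloud(n)
    P=W.copy();P[...,:2]=(W[...,:2]-o)@Rm   # stand frame
    m=(P[...,1]>-.06)&(P[...,1]<.13)&(P[...,0]>-.012)&(P[...,0]<.06)&(P[...,2]>.025)&(P[...,2]<.13)
    Q=P[m]
    print(n,len(Q),'y',np.percentile(Q[:,1],[1,99]).round(3))
    t=Q[Q[:,2]>.09];
    if len(t)>5:print(' top pts',np.percentile(t,[1,50,99],axis=0).round(3).tolist(), np.polyfit(t[:,1],t[:,0],1).round(3))
    f0=m&(np.abs(P[...,1]-.035)<.06)
    q=P[f0]; 
    # front face: min x per z bin
    for z in(.03,.045,.06,.075,.09,.1):
        b=q[abs(q[:,2]-z)<.004,0]
        if len(b)>4:print('  z',z,np.percentile(b,[5,50]).round(4),len(b))
    for R_ in ((-.12,-.05),):
        k=(P[...,1]>-.18)&(P[...,1]<-.14)&(P[...,0]>-.07)&(P[...,0]<.03)&(abs(W[...,2]-.096)<.006)
        if k.sum()>3:print(' knob',np.median(W[k],0).round(3),k.sum())
    if n=='wrist':save('f.png',f)
E
```

```text
t: 10.4
ee_pos: [0.5346, 0.1153, 0.2179]
orientation: [179.8, -0.1, 95.0]
force: [-0.2, 0.9, -0.4]
grip_width: 0.571
[0.53455597 0.11529638 0.21785908] [ 1.79782128e+02 -8.64949836e-02  9.50345521e+01] 0.5711152275145251
top 357 y [0.056 0.11 ]
 top pts [[0.022, 0.065, 0.091], [0.03, 0.089, 0.107], [0.039, 0.11, 0.116]] [-0.032  0.034]
  z 0.03 [0.0004 0.0046] 26
  z 0.045 [0.0074 0.0092] 20
  z 0.06 [0.0126 0.0142] 18
  z 0.075 [0.0168 0.0202] 17
  z 0.09 [0.0234 0.0257] 20
  z 0.1 [0.0263 0.0273] 8
 knob [ 0.504 -0.085  0.097] 31
side 556 y [-0.038  0.11 ]
 top pts [[0.021, -0.037, 0.091], [0.031, 0.049, 0.108], [0.038, 0.11, 0.111]] [-0.005  0.031]
  z 0.03 [-0.0003  0.0203] 37
  z 0.045 [0.0057 0.0078] 29
  z 0.06 [0.0112 0.0127] 23
  z 0.075 [0.0165 0.0174] 21
  z 0.09 [0.0213 0.0224] 20
  z 0.1 [0.0243 0.0247] 6
 knob [ 0.501 -0.082  0.093] 4
wrist 6766 y [-0.038  0.108]
 top pts [[0.025, -0.038, 0.091], [0.033, 0.045, 0.108], [0.04, 0.108, 0.11]] [0.003 0.033]
  z 0.03 [0.0029 0.0057] 235
  z 0.045 [0.0084 0.01  ] 285
  z 0.06 [0.014  0.0155] 322
  z 0.075 [0.0191 0.0208] 377
  z 0.09 [0.0246 0.0256] 385
  z 0.1 [0.027  0.0272] 164
```

View pics/f.png

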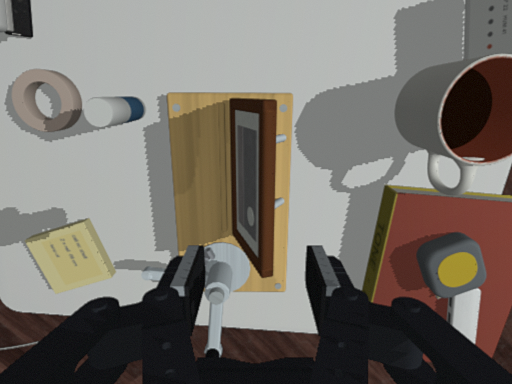

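The frame is released and leans about 19°. Its foot sits roughly 3 mm behind the seat centre and is centred in y to about 1 mm. The wrist view shows it parallel on the stand, top rim (268,100)–(266,272), with the latch lever running down from (215,285) to the knob (213,350). Next I'll cage the knob loosely between the jaws.

```bash
python3 -m jog '{"offset":[[0,0,0],[-39,-6.2,0],[-39,-6.2,0],[-39,-6.2,0],[-39,-6.2,0],[-38,-6.2,0],[0,0,20],[0,0,40],[0,0,30],[0,0,0]],"turn":[0.088,0,0,0,0,0,0,0,0,0],"fingers":[110,110,110,110,110,165,165,165,165,165]}' 30
python3 - <<'E'
from h import *
s=bot.read_state();print(s['ee_pos'],s['orientation'],s['grip_width'],s['qpos'].round(0))
f,W,c=cloud('wrist')
save('g.png',f)
m=(abs(W[...,2]-.096)<.007)&(abs(W[...,0]-.503)<.02)&(abs(W[...,1]+.085)<.02)
print(m.sum(),np.median(W[m],0))
E
```

```text
t: 11.8
ee_pos: [0.4999, -0.0789, 0.1232]
orientation: [-179.6, 0.0, 90.0]
force: [-0.2, 0.3, 0.4]
grip_width: 0.359
[ 0.49993058 -0.07894271  0.12323457] [-1.79622497e+02  4.65174743e-02  8.99780664e+01] 0.35854061415290905 [-23.  22.  31. 119. -16.  43.  18.]
596 [ 0.50456872 -0.0859911   0.09621296]
```

View pics/g.png

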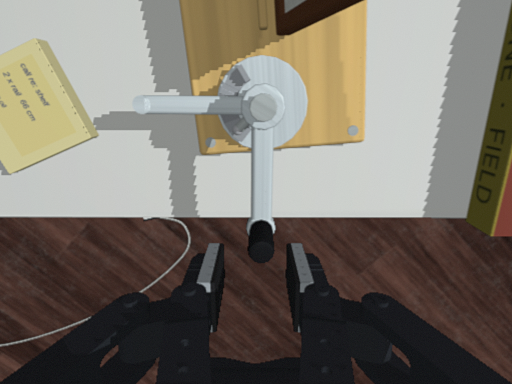

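The wrist view shows the knob at (261,240) midway between the jaw tips (212,250) and (298,250), and the lever runs straight to the hub (263,107). The knob measures (0.504,-0.086). I'll shift 4 mm, go down and begin the arc about the spindle.

```bash
python3 -m jog '{"offset":[[0,4,10],[0,0,15],[0,0,15],[0,0,6],[0,0,0]],"turn":[0,0,0,0,0],"fingers":[165,165,165,165,165]}'
python3 -m jog '{"offset":[[0.2,-5.7,0],[0.2,-5.7,0],[0.2,-5.7,0],[0.2,-5.7,0],[0.2,-5.7,0],[0.2,-5.7,0],[0.2,-5.7,0],[0.2,-5.7,0]],"turn":[0.08,0.08,0.08,0.08,0.08,0.08,0.08,0.08],"fingers":[165,165,165,165,165,165,165,165]}'
python3 - <<'E'
from h import *
s=bot.read_state();print(s['ee_pos'],s['orientation'],s['force'])
for n in('top','wrist'):
    f,W,c=cloud(n)
    dark=f.max(-1)<60
    m=(W[...,2]>.088)&(W[...,2]<.115)&(np.hypot(W[...,0]-s['ee_pos'][0],W[...,1]-s['ee_pos'][1])<.03)
    print(n,m.sum(),np.nanmedian(W[m],0) if m.sum() else '')
    m=(W[...,2]>.025)&(W[...,2]<.05)&(W[...,0]<.49)&(W[...,0]>.38)&(W[...,1]>-.08)&(W[...,1]<.05)
    d=W[m]-[.503,-.008,0]; print(' tongue',len(d), np.degrees(np.arctan2(np.median(d[:,1]),np.median(d[:,0]))) if len(d) else '')
E
```

```text
t: 12.48
ee_pos: [0.506, -0.079, 0.0792]
orientation: [-179.9, 0.0, 90.0]
force: [-0.0, -1.2, -0.1]
grip_width: 0.354
t: 13.48
ee_pos: [0.4672, -0.0674, 0.0815]
orientation: [179.5, -0.1, 53.1]
force: [3.5, -5.8, 5.1]
grip_width: 0.355
[ 0.46720739 -0.06743027  0.08153826] [ 1.79533664e+02 -1.24609369e-01  5.30816139e+01] [ 3.53079149 -5.75641422  5.12136992]
top 1 [ 0.45108201 -0.04363679  0.1002333 ]
 tongue 135 148.58380872011557
wrist 3567 [ 0.46902207 -0.07024143  0.09920933]
 tongue 3172 149.39574813486456
```

The tongue is at about 0.63 rad, on the ramp, and the force is modest. I'll continue.

```bash
python3 -m jog '{"offset":[[0.2,-5.7,0],[0.2,-5.7,0],[0.2,-5.7,0],[0.2,-5.7,0],[0.2,-5.7,0],[0.2,-5.7,0],[0.2,-5.7,0],[0.2,-5.7,0]],"turn":[0.08,0.08,0.08,0.08,0.08,0.08,0.08,0.08],"fingers":[165,165,165,165,165,165,165,165]}'
python3 - <<'E'
from h import *
s=bot.read_state()
f,W,c=cloud('wrist')
m=(W[...,2]>.025)&(W[...,2]<.055)&(W[...,0]<.5)&(W[...,0]>.38)&(W[...,1]>0)&(W[...,1]<.09)
d=W[m]-[.503,-.008,0]; print(' tongue',len(d), np.degrees(np.arctan2(np.median(d[:,1]),np.median(d[:,0]))),np.nanmax(d[:,2]))
E
```

```text
t: 14.58
ee_pos: [0.439, -0.0294, 0.0805]
orientation: [179.9, -0.1, 16.5]
force: [1.7, -3.3, 1.7]
grip_width: 0.356
 tongue 3130 110.40249638135973 0.05219529193038717
```

```bash
python3 -m jog '{"offset":[[0.2,-5.7,0],[0.2,-5.7,0],[0.2,-5.7,0],[0.1,-3,0],[0,0,0],[0,0,0]],"turn":[0.08,0.08,0.08,0.04,0,0],"fingers":[165,165,165,165,165,165]}'
cat > t.py <<'E'
from h import *
s=bot.read_state();print(s['ee_pos'],s['force'])
f,W,c=cloud('wrist')
m=(W[...,2]>.022)&(W[...,2]<.055)&(W[...,0]<.515)&(W[...,0]>.42)&(W[...,1]>.03)&(W[...,1]<.09)
hsv=cv2.cvtColor(f,cv2.COLOR_RGB2HSV);m&=hsv[...,1]<70
d=W[m]-[.503,-.008,0]; print(' tongue',len(d), 185-np.degrees(np.arctan2(np.median(d[:,1]),np.median(d[:,0]))),np.nanpercentile(d[:,2],[50,95,99]))
save('h%d.png'%(s['t']*100),f)
E
python3 t.py; ls pics
```

```text
t: 15.38
ee_pos: [0.4349, -0.0085, 0.0798]
orientation: [-180.0, 0.0, 0.7]
force: [-0.0, -0.4, 1.1]
grip_width: 0.356
[ 0.43486207 -0.00845718  0.0798166 ] [-0.00730726 -0.42784525  1.05347112]
 tongue 1903 93.71122411571557 [0.03971553 0.04082849 0.04122888]
a.png
b.png
c.png
d.png
e.png
f.png
g.png
h1537.png
```

The force has dropped to nearly zero, the tongue reads about 1.6 rad, and its top is at about 41 mm, which suggests it has dropped. I'll open, rise and check.

```bash
python3 -m jog '{"offset":[[0,0,0],[0,0,0],[0,0,0],[0,0,-15],[0,0,-30],[0,0,-40],[0,0,-30],[0,0,0],[0,0,0]],"turn":[0,0,0,0,0,0,0,0,0],"fingers":[110,110,110,110,110,110,110,110,110]}'
python3 t.py
python3 - <<'E'
from h import *
c=None
T0=np.load('top.npy');S0=np.load('side.npy')
f,T,_=cloud('top');fs,S,_=cloud('side');_,Wr,_=cloud('wrist')
for n,W in(('top',T),('side',S),('wrist',Wr)):
    k=(np.hypot(W[...,0]-.423,W[...,1]+.013)<.014)&(W[...,2]>.08)&(W[...,2]<.12)
    print(n,'knob',k.sum(),np.nanmedian(W[k],0).round(4) if k.sum() else '', np.nanpercentile(W[k][:,2],90) if k.sum() else '')
print('glue/tin/panel/mug now vs start')
for nm,(x,y,r,z0,z1) in dict(glue=(.402,.168,.03,.07,.1),tin=(.35,.428,.035,.01,.02),panel=(.495,.398,.07,.088,.1),).items():
    for W in(T0,T):
        m=(np.hypot(W[...,0]-x,W[...,1]-y)<r)&(W[...,2]>z0)&(W[...,2]<z1);print(nm,m.sum(),np.nanmean(W[m],0).round(3))
o=np.array([.5135,.0785]);a=np.radians(5);Rm=np.array([[np.cos(a),-np.sin(a)],[np.sin(a),np.cos(a)]])
P=S.copy();P[...,:2]=(S[...,:2]-o)@Rm
m=(P[...,1]>-.06)&(P[...,1]<.13)&(P[...,0]>-.0)&(P[...,0]<.06)&(P[...,2]>.09)&(P[...,2]<.13);q=P[m];print('frame top',np.percentile(q,[1,50,99],axis=0).round(3).tolist())
cv2.imwrite('pics/i.png',np.hstack([cv2.resize(x[:,:,::-1],(400,400),interpolation=cv2.INTER_CUBIC) for x in(f[160:290,220:350],fs[120:240,220:340])]))
E
```

```text
t: 16.55
ee_pos: [0.4343, -0.0082, 0.1942]
orientation: [-180.0, 0.0, 0.7]
force: [0.0, 0.1, -0.4]
grip_width: 0.573
[ 0.43433402 -0.00819038  0.19418937] [ 0.0141842   0.10193718 -0.37508276]
 tongue 730 93.73547246227481 [0.03963106 0.04088572 0.04129959]
top knob 0  
side knob 29 [ 0.424  -0.0098  0.0909] 0.09446558834651826
wrist knob 360 [ 0.4287 -0.0138  0.0931] 0.09428999559311202
glue/tin/panel/mug now vs start
glue 71 [0.4   0.169 0.085]
glue 70 [0.4   0.169 0.085]
tin 168 [0.352 0.433 0.016]
tin 158 [0.352 0.434 0.015]
panel 188 [0.496 0.399 0.093]
panel 189 [0.496 0.4   0.093]
frame top [[0.021, -0.039, 0.091], [0.031, 0.049, 0.108], [0.038, 0.11, 0.112]]
```

View pics/i.png

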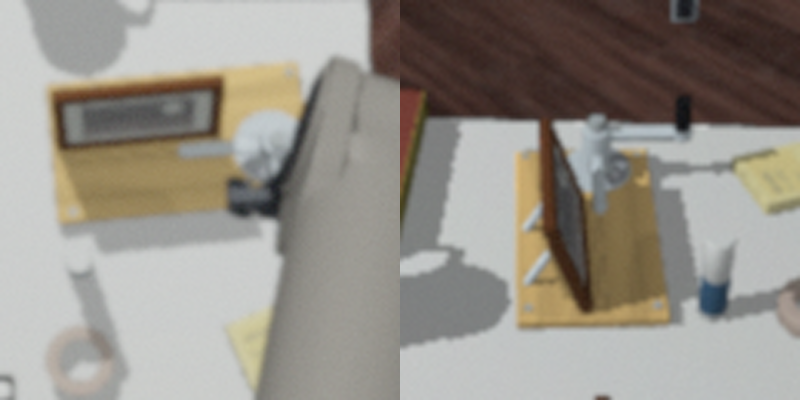

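The top and side crops show the picture leaning with its face to the front. The tongue lies across its front at about (205,150) in the left crop, and the knob points to the robot at about (683,112) in the right one. The knob top has fallen from about 97 to about 94 mm, which confirms it is in the notch. The gripper is clear of everything, so I'll hand in.

```bash
python3 -c "
from rig import bot
bot.sign_off();print(bot.read_state()['t'])"
```

```text
the job is handed in; nothing more can be done
the job is handed in; nothing more can be done
```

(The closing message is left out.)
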